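Sweep the sawn offcuts into the scrap box

TASK

Three small square-cornered wood offcuts lie on the raised work board among finished round turned pieces. With the fingertips, push all three along the board and over its end so that they drop into the open scrap box standing against that end; do not grip them, press down hard on them or lift them. Leave the turned pieces standing where they are.

Things in the scene. Friction and masses are not known exactly. Their poses are not given: they have to be found in the camera images.
- board: Raised square wooden work board, fixed, 360 x 360 mm, its flat top 80 mm above the bench. Origin under its centre at bench level; its x axis points roughly away from the robot, its y axis roughly to the robot's left. Its two ends are its edges at y = +180 and y = -180 mm; the scrap box stands against one of them and a closed box against the other. The offcuts lie in three rows along y, about 105 mm apart, with turned pieces standing between the rows.
- scrap_box: Open plywood box, fixed, axes parallel to the board's: 320 mm along x, 150 mm along y, 70 mm high, walls and floor 6 mm, so its rim is 10 mm below the board's top and it lies 2 mm from the board's end, at the board's +y end or at its -y end, shifted up to 10 mm along x. Origin: centre of its underside, at bench level.
- stone_box: Closed dark wooden box of the same outline, fixed, 69 mm high, at the opposite end of the board. Not used. Origin: centre of its underside.
- offcut_a: Square-cornered sawn offcut of light wood, 36 x 36 x 26 mm (own x, y, height), about 25 g, loose, lying flat on the board. Origin at its centre, z up; its yaw is arbitrary. It starts with its centre 13 mm above the board's top.
- offcut_b: Square-cornered sawn offcut of light wood, 32 x 32 x 30 mm (own x, y, height), about 25 g, loose, lying flat on the board. Origin at its centre, z up; its yaw is arbitrary. It starts with its centre 15 mm above the board's top.
- offcut_c: Square-cornered sawn offcut of light wood, 44 x 30 x 24 mm (own x, y, height), about 25 g, loose, lying flat on the board. Origin at its centre, z up; its yaw is arbitrary. It starts with its centre 12 mm above the board's top.
- knob: Finished round turned piece of the same light wood, a mushroom-shaped drawer knob 28 mm across, 37 mm high, standing loose on the board; origin at the centre of its underside. To be left alone.
- finial: Finished round turned piece of the same light wood, a small pointed finial 26 mm across, 50 mm high, standing loose on the board; origin at the centre of its underside. To be left alone.
- foot: Finished round turned piece of the same light wood, a bun foot 28 mm across, 36 mm high, standing loose on the board; origin at the centre of its underside. To be left alone.

How it is judged:
By the outcome, as a careful person would: the job done as asked, in the order asked, and still so for the second after the job is handed in, with the robot touching nothing.
It also fails if it takes over 66 s, if anything falls off the work surface, if the arm or the gripper's body presses on something with over 40 N, if the wrist force passes 120 N, or if a joint passes its speed limit or range.

ROBOT

A 6-joint arm with a two-finger parallel gripper is mounted at the origin on the work surface. World frame = base frame: x ahead of the robot, y to its left, z up, the work surface at z = 0. Lengths are in m, angles in degrees, forces in N, time in s.
With the tool pointing down it reaches from about 0.425 to 0.95 m from the base axis. Payload 3.5 kg.
Tool frame: the origin (TCP) lies midway between the tips of the shut fingers; the grasp point (between the pads) lies 19 mm behind it; z points along the fingers, y is the line along which they close (so a half turn about z gives the same grasp; the last joint's range is limited). The gripper opens to 85 mm and grips with 20 to 120 N. Pads are 22 mm wide; open, the fingers measure 114 mm over their backs; the gripper's body (76 mm by 85 mm) begins 54 mm behind the grasp point. The pads swing forward as they close: fully open they stand 13 mm farther back than shut.
Start: joints at [-82.391, 16.404, 90.338, -0, 73.258, -8.594], TCP at [0.188, -0.648, 0.231] pointing down, gripper open.
Joint ranges: [-158.93, 158.93], [-51.34, 127.21], [12.03, 142.37], [-87.48, 267.48], [13.55, 161.25], [-162.69, 162.69]. Speed limits (degrees/s): [159.86, 159.86, 180, 180, 180, 180].

INTERFACE

Orientations are given as a 3x3 rotation matrix whose columns are the frame's x, y, z axes.
In Python, from rig import r gives the robot as it stands. The module is installed in compiled form; this text tells all that it offers.
- The arm moves only by the tool apply_moves, never from a script. Its argument "targets" is a list of rows, each an object of numbers: "ax", "ay", "az": the turn, a rotation vector about the world's x, y, z in degrees; "dx", "dy", "dz": the shift along the world's x, y, z in mm; "fingers": the finger opening in mm, from 0 to 85.4. A call has exactly 8 rows; each row is the pose to reach, as a shift and turn from the pose commanded when the call began; what a row does not reach only later rows make up. A row lasts 1/12 s, in which the tool goes at most 41.7 mm and 7.16 degrees, less where a joint would pass 70% of its speed; a pose out of reach is approached as far as the arm can. A call with a gripper value outside its range is refused whole. The fingers move at their own pace and stop on an object; the grip force is fixed at half the most. Time passes only in rows, so rows that repeat a pose let the fingers close, or fill a call up. It gives the time, the measured TCP pose, the force, the opening and the grip force at its end, in the units of the state.
- r.sense(): the state, without advancing time (a new reading comes with each control period).
- r.snapshot(name): name is "scene" or "top"; returns (picture, depth): 400x640x3 uint8, blue, green, red; 400x640 float32, m along the optical axis (not along the pixel's ray), 0 where there is no reading.
- r.camera_model(name): a dict with "camera_matrix" (3x3 intrinsics, pixels), "distortion" ([k1, k2, p1, p2, k3] as OpenCV has them; the pictures are not rectified), "extrinsics" (4x4, takes a point from world to camera coordinates). Camera axes: x right, y up, looking along -z (the intrinsics and any distortion apply to the point x, -y, -z); pixel columns grow to the right and rows downward; lengths in m; the calibration is good to about 2 mm. A picture is of the moment at which its call begins. camera_model takes no time and is no camera call.
- r.sign_off(): hands the job in; it is judged then, once.
The state is a dict: "clock": time; "joint_positions": joint angles; "joint_vel": joint speeds; "effort": joint torques, N m; "eef_pos": TCP position; "ee_rot": TCP orientation; "ft_force": force on the tool from outside, world axes, zero at the start; "wrist_torque": the same for the moment, N m; "grip_width": finger opening in m; "grip_force": force on a finger pad.
Only numpy, scipy, OpenCV 4.12 (cv2) and the standard library are available. Lean on these libraries where they do the work, as an engineer would, in place of code of your own. Each camera call takes 0.05 s, during which the arm holds its last target. There are 200 camera calls.

## Working session

There is one attempt and no reset: what is moved stays moved. The work goes in short steps, Python scripts to look and compute and a tool call to move; the robot and the scene stay as the last step left them, time stands still between calls to the robot, and variables do not carry over. Pictures are saved under pics/ and viewed, at most 10 in all, crops included, and the job is handed in when it is done.

Besides the shell and the picture viewer there is one more tool, called after "Call:" by a JSON object that holds its "op" and its "data". apply_moves: Moves the arm, as the interface text tells. Its arguments: {"type":"object","properties":{"targets":{"type":"array"}},"required":["targets"]}

```bash
mkdir -p pics
cat > h.py <<'E'
from rig import r
import numpy as np, cv2
def snap(n):
    p,d=r.snapshot(n); return p,d,r.camera_model(n)
def ray(c,uv,z):
    uv=np.array(uv,float).reshape(-1,1,2)
    n=cv2.undistortPoints(uv,np.array(c["camera_matrix"]),np.array(c["distortion"])).reshape(-1,2)
    E=np.array(c["extrinsics"]);R=E[:3,:3];o=-R.T@E[:3,3]
    d=np.c_[n[:,0],-n[:,1],-np.ones(len(n))]@R
    return o+d*((z-o[2])/d[:,2])[:,None]
E
python3 - <<'E'
from h import *
for n in("scene","top"):
    p,d,c=snap(n); cv2.imwrite(f"pics/{n}1.png",p); np.save(n+"_d",d)
    E=np.array(c["extrinsics"]);print(n,-E[:3,:3].T@E[:3,3],c["distortion"])
s=r.sense();print(s["clock"],s["eef_pos"],s["ee_rot"])
E
```

```text
scene [ 1.01097299 -0.02126008  0.70506902] [0.01989827 0.         0.         0.         0.        ]
top [4.45525311e-01 9.02272556e-04 9.70909123e-01] [0.00134881 0.         0.         0.         0.        ]
0.1 [ 0.18831766 -0.64757177  0.2300589 ] [[ 9.60281777e-01  2.79031964e-01 -2.68176980e-04]
 [ 2.79031881e-01 -9.60279422e-01  2.15444666e-03]
 [ 3.43634646e-04 -2.14370579e-03 -9.99997643e-01]]
```

View pics/top1.png

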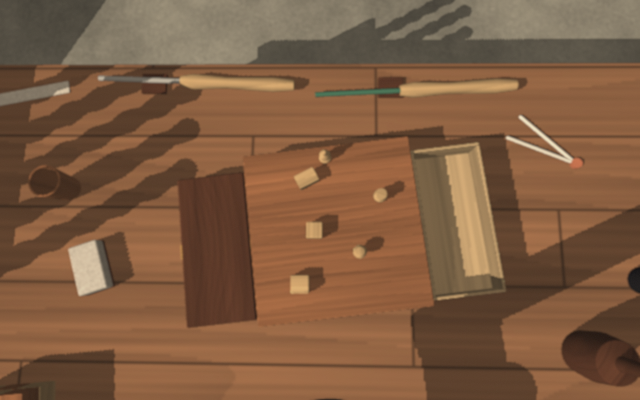

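View pics/scene1.png

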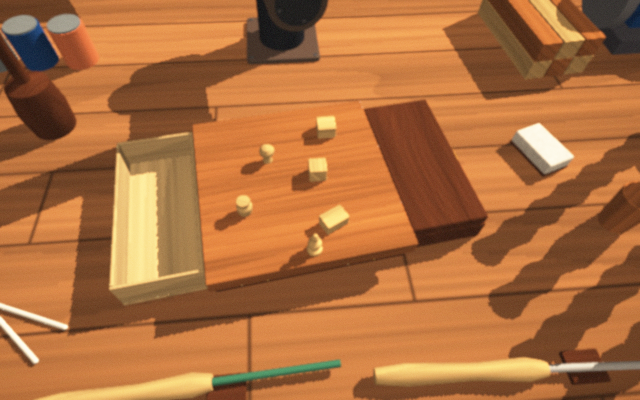

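The scrap box is at the −y end (right in top view). Offcuts are at about (306,178), (314,230) and (299,285). The turned pieces are at (325,156), (381,194) and (360,252). Next I measure their positions.

```bash
cat >> h.py <<'E'
def world(c,d):
    h,w=d.shape;u,v=np.meshgrid(np.arange(w),np.arange(h))
    n=cv2.undistortPoints(np.stack([u,v],-1).reshape(-1,1,2).astype(float),np.array(c["camera_matrix"]),np.array(c["distortion"])).reshape(h,w,2)
    E=np.array(c["extrinsics"]);P=np.stack([n[...,0]*d,-n[...,1]*d,-d],-1)
    return (P-E[:3,3])@E[:3,:3]
def light(p):
    b,g,rr=[p[...,i].astype(int) for i in range(3)]
    return ((g>110)&(rr-g<70)&(rr>150)).astype(np.uint8)*255
def board(c):
    px=[(245,157),(410,137),(433,304),(258,324)]
    return ray(c,px,.08)
E
python3 - <<'E'
from h import *
p,d,c=snap("top"); W=world(c,d)*1000
np.set_printoptions(precision=1,suppress=True)
B=board(c)*1000; print(B)
m=(((W[...,2]>92)&(W[...,2]<135))&(cv2.fillConvexPoly(np.zeros(d.shape,np.uint8),np.array([(245,150),(410,130),(433,304),(258,324)]),1)>0)).astype(np.uint8)
big=cv2.resize(p[120:330,170:510],None,fx=2.3,fy=2.3,interpolation=cv2.INTER_CUBIC);cv2.imwrite("pics/t2.png",big)
n,l,st,ce=cv2.connectedComponentsWithStats(m)
ux=np.median(W[215:235,260:300],axis=(0,1));print("board z",ux)
for i in range(1,n):
    if st[i,4]<8: continue
    q=W[l==i]; top=np.percentile(q[:,2],80); t=q[q[:,2]>top-6]
    R=cv2.minAreaRect(t[:,:2].astype(np.float32))
    print(ce[i],st[i,4],"top",top,"ctr",t.mean(0),R)
E
```

```text
[[ 691.3  194.2   80. ]
 [ 737.1 -162.1   80. ]
 [ 385.6 -200.7   80. ]
 [ 341.7  153.8   80. ]]
board z [544.2 114.7  81. ]
[324.1 155.2] 100 top 125.06377342816303 ctr [688.4  22.4 127.3] ((688.9550170898438, 22.377037048339844), (8.415360450744629, 10.222183227539062), 25.910768508911133)
[305.6 178.1] 327 top 106.0610089208333 ctr [640.5  60.7 104.8] ((641.0588989257812, 60.8565673828125), (30.58171272277832, 44.012943267822266), 28.478721618652344)
[379.5 195.2] 154 top 117.52657724871271 ctr [604.9 -92.7 116.7] ((605.3502807617188, -92.93008422851562), (22.566570281982422, 22.58141326904297), 63.72566223144531)
[313.5 230. ] 270 top 111.95252142572576 ctr [532.   42.3 110.8] ((532.15283203125, 42.29190444946289), (31.019548416137695, 30.65647315979004), 0.4981327950954437)
[359.2 251.4] 149 top 117.65370428572618 ctr [488.7 -49.5 115.8] ((488.4952087402344, -49.434120178222656), (25.873023986816406, 23.97750473022461), 0.13971997797489166)
[299.  284.2] 348 top 108.08981303240287 ctr [422.8  70.5 106.9] ((423.1026611328125, 70.88475036621094), (35.46949768066406, 34.38421630859375), 0.64492267370224)
```

View pics/t2.png

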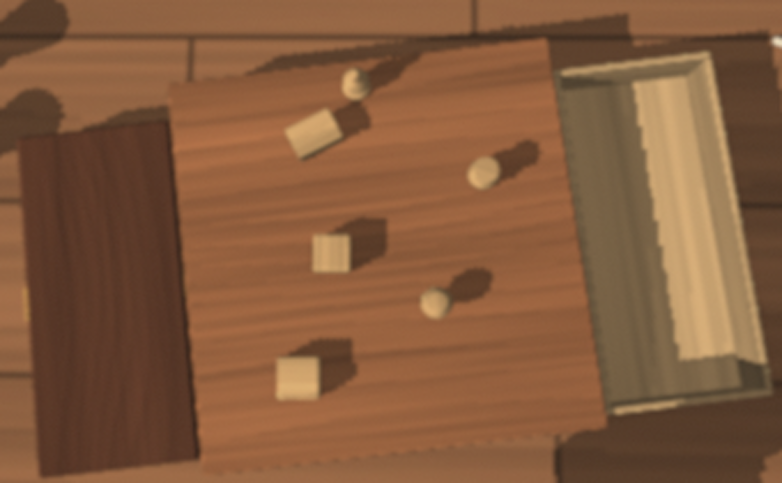

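The board's push direction is u=(0.125,−0.992), with 41 mm or more between each lane and the turned pieces' centres. I'll go round over the box and turn the tool so the finger line lies across the lane.

Call:
{"op": "apply_moves", "data": {"targets": [{"dx": 28, "dy": 24, "az": 7, "fingers": 12}, {"dx": 56, "dy": 48, "az": 14, "fingers": 12}, {"dx": 84, "dy": 72, "az": 21, "fingers": 12}, {"dx": 112, "dy": 96, "az": 28, "fingers": 12}, {"dx": 140, "dy": 120, "az": 35, "fingers": 12}, {"dx": 168, "dy": 144, "az": 42, "fingers": 12}, {"dx": 196, "dy": 168, "az": 49, "fingers": 12}, {"dx": 224, "dy": 192, "az": 56, "fingers": 12}]}}

```text
validation failed for argument at $.ta...
```

Call:
{"op": "apply_moves", "data": {"targets": [{"ax": 0, "ay": 0, "az": 7, "dx": 28, "dy": 24, "dz": 0, "fingers": 12}, {"ax": 0, "ay": 0, "az": 14, "dx": 56, "dy": 48, "dz": 0, "fingers": 12}, {"ax": 0, "ay": 0, "az": 21, "dx": 84, "dy": 72, "dz": 0, "fingers": 12}, {"ax": 0, "ay": 0, "az": 28, "dx": 112, "dy": 96, "dz": 0, "fingers": 12}, {"ax": 0, "ay": 0, "az": 35, "dx": 140, "dy": 120, "dz": 0, "fingers": 12}, {"ax": 0, "ay": 0, "az": 42, "dx": 168, "dy": 144, "dz": 0, "fingers": 12}, {"ax": 0, "ay": 0, "az": 49, "dx": 196, "dy": 168, "dz": 0, "fingers": 12}, {"ax": 0, "ay": 0, "az": 56, "dx": 224, "dy": 192, "dz": 0, "fingers": 12}]}}

```text
clock: 0.82
eef_pos: [0.4134, -0.4546, 0.231]
ee_rot: [[0.3, 0.954, -0.0], [0.954, -0.3, 0.0], [0.0, -0.0, -1.0]]
ft_force: [0.5, -0.9, -0.5]
grip_width: 0.0121
grip_force: 0.0
```

Call:
{"op": "apply_moves", "data": {"targets": [{"ax": 0, "ay": 0, "az": 6, "dx": 14, "dy": 36, "dz": 0, "fingers": 12}, {"ax": 0, "ay": 0, "az": 12, "dx": 28, "dy": 72, "dz": 0, "fingers": 12}, {"ax": 0, "ay": 0, "az": 18, "dx": 42, "dy": 108, "dz": 0, "fingers": 12}, {"ax": 0, "ay": 0, "az": 24.7, "dx": 56, "dy": 144, "dz": 0, "fingers": 12}, {"ax": 0, "ay": 0, "az": 24.7, "dx": 70, "dy": 180, "dz": 0, "fingers": 12}, {"ax": 0, "ay": 0, "az": 24.7, "dx": 84, "dy": 216, "dz": 0, "fingers": 12}, {"ax": 0, "ay": 0, "az": 24.7, "dx": 98, "dy": 252, "dz": 0, "fingers": 12}, {"ax": 0, "ay": 0, "az": 24.7, "dx": 112, "dy": 288, "dz": 0, "fingers": 12}]}}

```text
clock: 1.48
eef_pos: [0.5245, -0.1662, 0.2311]
ee_rot: [[-0.12, 0.993, -0.0], [0.993, 0.12, 0.0], [0.0, -0.0, -1.0]]
ft_force: [-0.1, -0.7, 0.8]
grip_width: 0.0119
grip_force: 0.0
```

Call:
{"op": "apply_moves", "data": {"targets": [{"ax": 0, "ay": 0, "az": 0, "dx": 14, "dy": 36, "dz": 0, "fingers": 12}, {"ax": 0, "ay": 0, "az": 0, "dx": 28, "dy": 72, "dz": 0, "fingers": 12}, {"ax": 0, "ay": 0, "az": 0, "dx": 42, "dy": 108, "dz": 0, "fingers": 12}, {"ax": 0, "ay": 0, "az": 0, "dx": 56, "dy": 144, "dz": 0, "fingers": 12}, {"ax": 0, "ay": 0, "az": 0, "dx": 70, "dy": 180, "dz": 0, "fingers": 12}, {"ax": 0, "ay": 0, "az": 0, "dx": 84, "dy": 216, "dz": 0, "fingers": 12}, {"ax": 0, "ay": 0, "az": 0, "dx": 98, "dy": 252, "dz": 0, "fingers": 12}, {"ax": 0, "ay": 0, "az": 0, "dx": 108, "dy": 289, "dz": 0, "fingers": 12}]}}

```text
clock: 2.15
eef_pos: [0.6329, 0.1226, 0.2309]
ee_rot: [[-0.12, 0.993, -0.0], [0.993, 0.12, -0.0], [-0.0, -0.0, -1.0]]
ft_force: [-0.3, 0.4, 0.2]
grip_width: 0.012
grip_force: 0.0
```

Call:
{"op": "apply_moves", "data": {"targets": [{"ax": 0, "ay": 0, "az": 0, "dx": 0, "dy": 0, "dz": -30, "fingers": 12}, {"ax": 0, "ay": 0, "az": 0, "dx": 0, "dy": 0, "dz": -60, "fingers": 12}, {"ax": 0, "ay": 0, "az": 0, "dx": 0, "dy": 0, "dz": -85, "fingers": 12}, {"ax": 0, "ay": 0, "az": 0, "dx": 0, "dy": 0, "dz": -105, "fingers": 12}, {"ax": 0, "ay": 0, "az": 0, "dx": 0, "dy": 0, "dz": -120, "fingers": 12}, {"ax": 0, "ay": 0, "az": 0, "dx": 0, "dy": 0, "dz": -132, "fingers": 12}, {"ax": 0, "ay": 0, "az": 0, "dx": 0, "dy": 0, "dz": -141, "fingers": 12}, {"ax": 0, "ay": 0, "az": 0, "dx": 0, "dy": 0, "dz": -141, "fingers": 12}]}}

```text
clock: 2.82
eef_pos: [0.631, 0.1207, 0.0879]
ee_rot: [[-0.12, 0.993, -0.004], [0.993, 0.12, -0.0], [0.0, -0.004, -1.0]]
ft_force: [-0.5, 0.2, 0.1]
grip_width: 0.012
grip_force: 0.0
```

Run:
```python
from h import *
p,d,c=snap("top");a=cv2.resize(p[120:330,230:510],None,fx=2,fy=2)
p,d,c=snap("scene");b=p[90:310,100:500]
cv2.imwrite("pics/m1.png",cv2.resize(np.vstack([cv2.resize(a,(400,300)),b]),None,fx=1.15,fy=1.15));print(r.sense()["ft_force"])
```

```text
[ 0.51326519  0.42941955 -0.85856814]
```

View pics/m1.png

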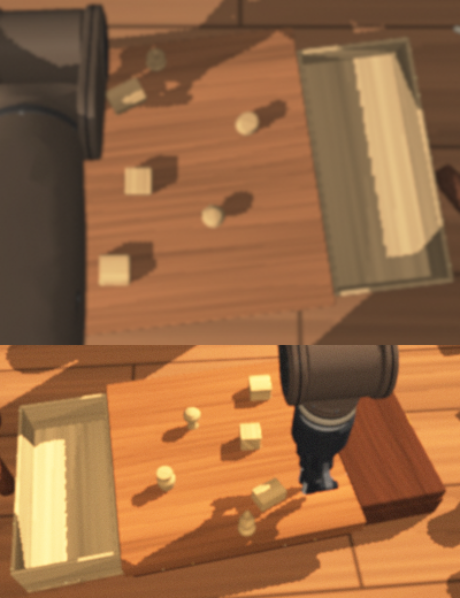

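The gripper stands behind the long offcut, clear of everything. Now I push it gently along the lane.

Call:
{"op": "apply_moves", "data": {"targets": [{"ax": 0, "ay": 0, "az": 0, "dx": 1, "dy": -10, "dz": 2, "fingers": 12}, {"ax": 0, "ay": 0, "az": 0, "dx": 2, "dy": -18, "dz": 3, "fingers": 12}, {"ax": 0, "ay": 0, "az": 0, "dx": 3, "dy": -24, "dz": 3, "fingers": 12}, {"ax": 0, "ay": 0, "az": 0, "dx": 4, "dy": -30, "dz": 3, "fingers": 12}, {"ax": 0, "ay": 0, "az": 0, "dx": 4.5, "dy": -36, "dz": 3, "fingers": 12}, {"ax": 0, "ay": 0, "az": 0, "dx": 5.5, "dy": -43, "dz": 3, "fingers": 12}, {"ax": 0, "ay": 0, "az": 0, "dx": 6.5, "dy": -51, "dz": 3, "fingers": 12}, {"ax": 0, "ay": 0, "az": 0, "dx": 7.5, "dy": -60, "dz": 3, "fingers": 12}]}}

```text
clock: 3.58
eef_pos: [0.6399, 0.0601, 0.0933]
ee_rot: [[-0.12, 0.993, -0.0], [0.993, 0.12, 0.0], [0.0, -0.0, -1.0]]
ft_force: [-0.1, 0.8, 0.3]
grip_width: 0.0122
grip_force: 0.1
```

Call:
{"op": "apply_moves", "data": {"targets": [{"ax": 0, "ay": 0, "az": 0, "dx": 1.3, "dy": -10, "dz": 0, "fingers": 12}, {"ax": 0, "ay": 0, "az": 0, "dx": 2.5, "dy": -20, "dz": 0, "fingers": 12}, {"ax": 0, "ay": 0, "az": 0, "dx": 3.8, "dy": -30, "dz": 0, "fingers": 12}, {"ax": 0, "ay": 0, "az": 0, "dx": 5, "dy": -40, "dz": 0, "fingers": 12}, {"ax": 0, "ay": 0, "az": 0, "dx": 6.3, "dy": -50, "dz": 0, "fingers": 12}, {"ax": 0, "ay": 0, "az": 0, "dx": 7.5, "dy": -60, "dz": 0, "fingers": 12}, {"ax": 0, "ay": 0, "az": 0, "dx": 8.8, "dy": -70, "dz": 0, "fingers": 12}, {"ax": 0, "ay": 0, "az": 0, "dx": 10, "dy": -80, "dz": 0, "fingers": 12}]}}

```text
clock: 4.25
eef_pos: [0.65, -0.0202, 0.0933]
ee_rot: [[-0.12, 0.993, -0.0], [0.993, 0.12, -0.0], [-0.0, -0.0, -1.0]]
ft_force: [-0.5, 0.8, -0.3]
grip_width: 0.0122
grip_force: 0.1
```

Run:
```python
from h import *
p,d,c=snap("top");a=cv2.resize(p[120:330,230:510],None,fx=2,fy=2)
p,d,c=snap("scene");b=p[90:310,100:500]
cv2.imwrite("pics/m2.png",cv2.resize(np.vstack([cv2.resize(a,(400,300)),b]),None,fx=1.15,fy=1.15));print(r.sense()["ft_force"])
```

```text
[-0.30923101  1.06100017  0.38406061]
```

View pics/m2.png

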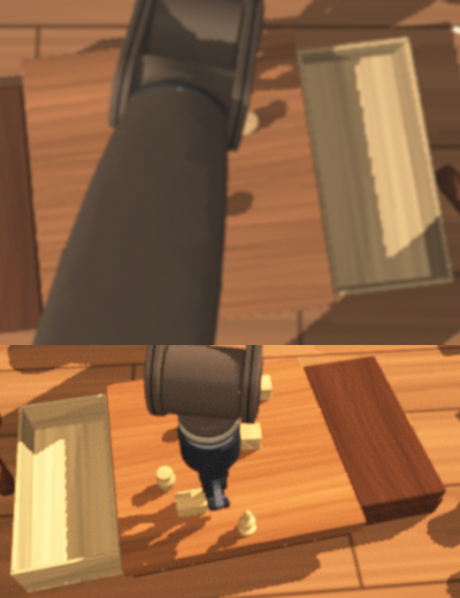

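The offcut is aligned ahead of the fingers, past the finial, and the knob is clear. I continue over the end.

Call:
{"op": "apply_moves", "data": {"targets": [{"ax": 0, "ay": 0, "az": 0, "dx": 1.3, "dy": -10, "dz": -1, "fingers": 12}, {"ax": 0, "ay": 0, "az": 0, "dx": 2.5, "dy": -20, "dz": -2, "fingers": 12}, {"ax": 0, "ay": 0, "az": 0, "dx": 3.8, "dy": -30, "dz": -2, "fingers": 12}, {"ax": 0, "ay": 0, "az": 0, "dx": 5, "dy": -40, "dz": -2, "fingers": 12}, {"ax": 0, "ay": 0, "az": 0, "dx": 6.3, "dy": -50, "dz": -2, "fingers": 12}, {"ax": 0, "ay": 0, "az": 0, "dx": 7.5, "dy": -60, "dz": -2, "fingers": 12}, {"ax": 0, "ay": 0, "az": 0, "dx": 8.8, "dy": -70, "dz": -2, "fingers": 12}, {"ax": 0, "ay": 0, "az": 0, "dx": 10, "dy": -80, "dz": -2, "fingers": 12}]}}

```text
clock: 5.02
eef_pos: [0.66, -0.1003, 0.0913]
ee_rot: [[-0.12, 0.993, 0.0], [0.993, 0.12, -0.0], [-0.0, 0.0, -1.0]]
ft_force: [-1.0, -0.0, -0.2]
grip_width: 0.0117
grip_force: 0.1
```

Call:
{"op": "apply_moves", "data": {"targets": [{"ax": 0, "ay": 0, "az": 0, "dx": 1.3, "dy": -10, "dz": 0, "fingers": 12}, {"ax": 0, "ay": 0, "az": 0, "dx": 2.5, "dy": -20, "dz": 0, "fingers": 12}, {"ax": 0, "ay": 0, "az": 0, "dx": 3.8, "dy": -30, "dz": 0, "fingers": 12}, {"ax": 0, "ay": 0, "az": 0, "dx": 5, "dy": -40, "dz": 0, "fingers": 12}, {"ax": 0, "ay": 0, "az": 0, "dx": 6.3, "dy": -50, "dz": 0, "fingers": 12}, {"ax": 0, "ay": 0, "az": 0, "dx": 7.5, "dy": -60, "dz": 0, "fingers": 12}, {"ax": 0, "ay": 0, "az": 0, "dx": 8.8, "dy": -70, "dz": 0, "fingers": 12}, {"ax": 0, "ay": 0, "az": 0, "dx": 11, "dy": -85, "dz": 0, "fingers": 12}]}}

```text
clock: 5.68
eef_pos: [0.6709, -0.1845, 0.0912]
ee_rot: [[-0.121, 0.993, -0.0], [0.993, 0.121, 0.0], [0.0, -0.0, -1.0]]
ft_force: [0.7, 0.9, 0.7]
grip_width: 0.012
grip_force: 0.0
```

Call:
{"op": "apply_moves", "data": {"targets": [{"ax": 0, "ay": 0, "az": 0, "dx": 0, "dy": 0, "dz": 20, "fingers": 12}, {"ax": 0, "ay": 0, "az": 0, "dx": 0, "dy": 0, "dz": 50, "fingers": 12}, {"ax": 0, "ay": 0, "az": 0, "dx": 0, "dy": 0, "dz": 80, "fingers": 12}, {"ax": 0, "ay": 0, "az": 0, "dx": -15, "dy": 30, "dz": 100, "fingers": 12}, {"ax": 0, "ay": 0, "az": 0, "dx": -30, "dy": 60, "dz": 110, "fingers": 12}, {"ax": 0, "ay": 0, "az": 0, "dx": -47, "dy": 90, "dz": 110, "fingers": 12}, {"ax": 0, "ay": 0, "az": 0, "dx": -64, "dy": 122, "dz": 110, "fingers": 12}, {"ax": 0, "ay": 0, "az": 0, "dx": -80, "dy": 155, "dz": 110, "fingers": 12}]}}

```text
clock: 6.35
eef_pos: [0.5904, -0.029, 0.202]
ee_rot: [[-0.119, 0.993, 0.001], [0.993, 0.119, -0.0], [-0.001, 0.001, -1.0]]
ft_force: [0.4, 0.2, 0.1]
grip_width: 0.0117
grip_force: 0.0
```

Run:
```python
from h import *
p,d,c=snap("top");a=cv2.resize(p[120:330,230:510],None,fx=2,fy=2)
p,d,c=snap("scene");b=p[90:310,100:500]
cv2.imwrite("pics/m3.png",cv2.resize(np.vstack([cv2.resize(a,(400,300)),b]),None,fx=1.15,fy=1.15));print(r.sense()["ft_force"])
```

```text
[-0.35002786 -0.28154802 -0.21463989]
```

View pics/m3.png

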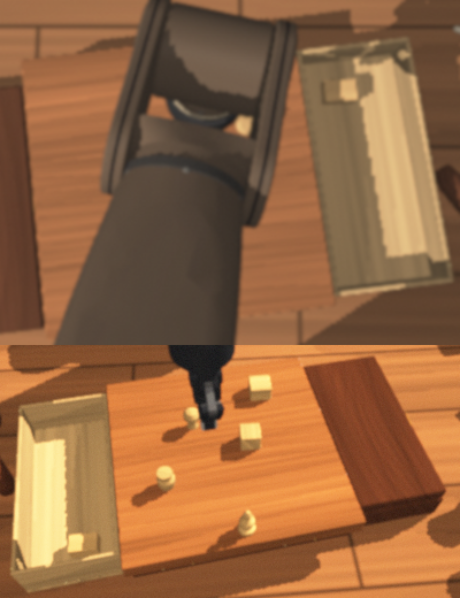

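Offcut C is in the box and the others stand unmoved. Next is B: behind it at (525,93).

Call:
{"op": "apply_moves", "data": {"targets": [{"ax": 0, "ay": 0, "az": 0, "dx": -16, "dy": 30, "dz": 0, "fingers": 12}, {"ax": 0, "ay": 0, "az": 0, "dx": -32, "dy": 60, "dz": 0, "fingers": 12}, {"ax": 0, "ay": 0, "az": 0, "dx": -48, "dy": 90, "dz": 0, "fingers": 12}, {"ax": 0, "ay": 0, "az": 0, "dx": -60, "dy": 112, "dz": 0, "fingers": 12}, {"ax": 0, "ay": 0, "az": 0, "dx": -65, "dy": 123, "dz": 0, "fingers": 12}, {"ax": 0, "ay": 0, "az": 0, "dx": -65, "dy": 123, "dz": -20, "fingers": 12}, {"ax": 0, "ay": 0, "az": 0, "dx": -65, "dy": 123, "dz": -40, "fingers": 12}, {"ax": 0, "ay": 0, "az": 0, "dx": -65, "dy": 123, "dz": -60, "fingers": 12}]}}

```text
clock: 7.12
eef_pos: [0.5273, 0.093, 0.1415]
ee_rot: [[-0.12, 0.993, 0.003], [0.993, 0.12, -0.001], [-0.001, 0.003, -1.0]]
ft_force: [-0.6, -1.3, 0.4]
grip_width: 0.0118
grip_force: 0.0
```

Call:
{"op": "apply_moves", "data": {"targets": [{"ax": 0, "ay": 0, "az": 0, "dx": 0, "dy": 0, "dz": -15, "fingers": 12}, {"ax": 0, "ay": 0, "az": 0, "dx": 0, "dy": 0, "dz": -28, "fingers": 12}, {"ax": 0, "ay": 0, "az": 0, "dx": 0, "dy": 0, "dz": -38, "fingers": 12}, {"ax": 0, "ay": 0, "az": 0, "dx": 0, "dy": 0, "dz": -46, "fingers": 12}, {"ax": 0, "ay": 0, "az": 0, "dx": 0, "dy": 0, "dz": -50, "fingers": 12}, {"ax": 0, "ay": 0, "az": 0, "dx": 0, "dy": 0, "dz": -50, "fingers": 12}, {"ax": 0, "ay": 0, "az": 0, "dx": 0, "dy": 0, "dz": -50, "fingers": 12}, {"ax": 0, "ay": 0, "az": 0, "dx": 0, "dy": 0, "dz": -50, "fingers": 12}]}}

```text
clock: 7.78
eef_pos: [0.5267, 0.0937, 0.0922]
ee_rot: [[-0.12, 0.993, 0.002], [0.993, 0.12, -0.0], [-0.0, 0.002, -1.0]]
ft_force: [0.2, 0.2, 0.3]
grip_width: 0.0119
grip_force: 0.0
```

Call:
{"op": "apply_moves", "data": {"targets": [{"ax": 0, "ay": 0, "az": 0, "dx": 0, "dy": -10, "dz": -1, "fingers": 12}, {"ax": 0, "ay": 0, "az": 0, "dx": 1, "dy": -18, "dz": -1, "fingers": 12}, {"ax": 0, "ay": 0, "az": 0, "dx": 2, "dy": -24, "dz": -1, "fingers": 12}, {"ax": 0, "ay": 0, "az": 0, "dx": 3, "dy": -30, "dz": -1, "fingers": 12}, {"ax": 0, "ay": 0, "az": 0, "dx": 3.5, "dy": -36, "dz": -1, "fingers": 12}, {"ax": 0, "ay": 0, "az": 0, "dx": 4.5, "dy": -43, "dz": -1, "fingers": 12}, {"ax": 0, "ay": 0, "az": 0, "dx": 5.5, "dy": -51, "dz": -1, "fingers": 12}, {"ax": 0, "ay": 0, "az": 0, "dx": 6.5, "dy": -60, "dz": -1, "fingers": 12}]}}

```text
clock: 8.45
eef_pos: [0.5325, 0.0331, 0.0904]
ee_rot: [[-0.12, 0.993, 0.0], [0.993, 0.12, 0.0], [-0.0, 0.0, -1.0]]
ft_force: [0.9, 0.0, -0.3]
grip_width: 0.0121
grip_force: 0.1
```

Call:
{"op": "apply_moves", "data": {"targets": [{"ax": 0, "ay": 0, "az": 0, "dx": 1.3, "dy": -10, "dz": 0, "fingers": 12}, {"ax": 0, "ay": 0, "az": 0, "dx": 2.5, "dy": -20, "dz": 0, "fingers": 12}, {"ax": 0, "ay": 0, "az": 0, "dx": 3.8, "dy": -30, "dz": 0, "fingers": 12}, {"ax": 0, "ay": 0, "az": 0, "dx": 5, "dy": -40, "dz": 0, "fingers": 12}, {"ax": 0, "ay": 0, "az": 0, "dx": 6.3, "dy": -50, "dz": 0, "fingers": 12}, {"ax": 0, "ay": 0, "az": 0, "dx": 7.5, "dy": -60, "dz": 0, "fingers": 12}, {"ax": 0, "ay": 0, "az": 0, "dx": 8.8, "dy": -70, "dz": 0, "fingers": 12}, {"ax": 0, "ay": 0, "az": 0, "dx": 10, "dy": -80, "dz": 0, "fingers": 12}]}}

```text
clock: 9.12
eef_pos: [0.5425, -0.0472, 0.0903]
ee_rot: [[-0.12, 0.993, -0.0], [0.993, 0.12, -0.0], [-0.0, -0.0, -1.0]]
ft_force: [-0.3, -0.4, -0.2]
grip_width: 0.012
grip_force: 0.0
```

Call:
{"op": "apply_moves", "data": {"targets": [{"ax": 0, "ay": 0, "az": 0, "dx": 1.3, "dy": -10, "dz": 0, "fingers": 12}, {"ax": 0, "ay": 0, "az": 0, "dx": 2.5, "dy": -20, "dz": 0, "fingers": 12}, {"ax": 0, "ay": 0, "az": 0, "dx": 3.8, "dy": -30, "dz": 0, "fingers": 12}, {"ax": 0, "ay": 0, "az": 0, "dx": 5, "dy": -40, "dz": 0, "fingers": 12}, {"ax": 0, "ay": 0, "az": 0, "dx": 6.3, "dy": -50, "dz": 0, "fingers": 12}, {"ax": 0, "ay": 0, "az": 0, "dx": 7.5, "dy": -60, "dz": 0, "fingers": 12}, {"ax": 0, "ay": 0, "az": 0, "dx": 8.8, "dy": -70, "dz": 0, "fingers": 12}, {"ax": 0, "ay": 0, "az": 0, "dx": 10, "dy": -80, "dz": 0, "fingers": 12}]}}

```text
clock: 9.78
eef_pos: [0.5525, -0.1272, 0.0903]
ee_rot: [[-0.12, 0.993, -0.0], [0.993, 0.12, -0.0], [-0.0, -0.0, -1.0]]
ft_force: [0.6, 0.2, 0.5]
grip_width: 0.0123
grip_force: 0.0
```

Call:
{"op": "apply_moves", "data": {"targets": [{"ax": 0, "ay": 0, "az": 0, "dx": 1.3, "dy": -10, "dz": 0, "fingers": 12}, {"ax": 0, "ay": 0, "az": 0, "dx": 2.5, "dy": -20, "dz": 0, "fingers": 12}, {"ax": 0, "ay": 0, "az": 0, "dx": 3.8, "dy": -30, "dz": 0, "fingers": 12}, {"ax": 0, "ay": 0, "az": 0, "dx": 5, "dy": -40, "dz": 0, "fingers": 12}, {"ax": 0, "ay": 0, "az": 0, "dx": 6.3, "dy": -50, "dz": 0, "fingers": 12}, {"ax": 0, "ay": 0, "az": 0, "dx": 7.5, "dy": -60, "dz": 0, "fingers": 12}, {"ax": 0, "ay": 0, "az": 0, "dx": 8.8, "dy": -70, "dz": 0, "fingers": 12}, {"ax": 0, "ay": 0, "az": 0, "dx": 9.5, "dy": -75, "dz": 0, "fingers": 12}]}}

```text
clock: 10.45
eef_pos: [0.5621, -0.2027, 0.0904]
ee_rot: [[-0.119, 0.993, 0.0], [0.993, 0.119, -0.001], [-0.001, 0.0, -1.0]]
ft_force: [-0.1, 0.1, -0.3]
grip_width: 0.0119
grip_force: 0.0
```

Call:
{"op": "apply_moves", "data": {"targets": [{"ax": 0, "ay": 0, "az": 0, "dx": 0, "dy": 0, "dz": 20, "fingers": 12}, {"ax": 0, "ay": 0, "az": 0, "dx": 0, "dy": 0, "dz": 50, "fingers": 12}, {"ax": 0, "ay": 0, "az": 0, "dx": 0, "dy": 0, "dz": 80, "fingers": 12}, {"ax": 0, "ay": 0, "az": 0, "dx": -15, "dy": 30, "dz": 100, "fingers": 12}, {"ax": 0, "ay": 0, "az": 0, "dx": -30, "dy": 60, "dz": 110, "fingers": 12}, {"ax": 0, "ay": 0, "az": 0, "dx": -45, "dy": 92, "dz": 110, "fingers": 12}, {"ax": 0, "ay": 0, "az": 0, "dx": -60, "dy": 126, "dz": 110, "fingers": 12}, {"ax": 0, "ay": 0, "az": 0, "dx": -75, "dy": 160, "dz": 110, "fingers": 12}]}}

```text
clock: 11.12
eef_pos: [0.4862, -0.0401, 0.2008]
ee_rot: [[-0.119, 0.993, 0.001], [0.993, 0.119, -0.0], [-0.0, 0.001, -1.0]]
ft_force: [-0.3, 0.9, 0.1]
grip_width: 0.0119
grip_force: 0.0
```

Run:
```python
from h import *
p,d,c=snap("top");a=cv2.resize(p[120:330,230:510],None,fx=2,fy=2)
p,d,c=snap("scene");b=p[90:310,100:500]
cv2.imwrite("pics/m4.png",cv2.resize(np.vstack([cv2.resize(a,(400,300)),b]),None,fx=1.15,fy=1.15));print(r.sense()["ft_force"])
```

```text
[-0.92298464 -0.34849263 -1.37763967]
```

View pics/m4.png

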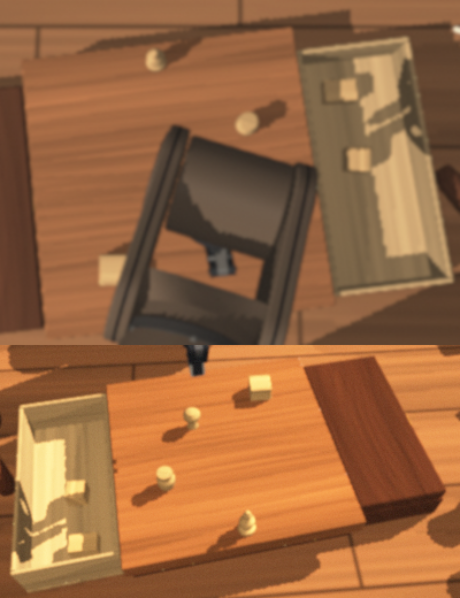

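B is in the box too. The last is A: behind it at about (419,123), biased slightly away from the inner reach limit.

Call:
{"op": "apply_moves", "data": {"targets": [{"ax": 0, "ay": 0, "az": 0, "dx": -14, "dy": 34, "dz": 0, "fingers": 12}, {"ax": 0, "ay": 0, "az": 0, "dx": -28, "dy": 68, "dz": 0, "fingers": 12}, {"ax": 0, "ay": 0, "az": 0, "dx": -42, "dy": 102, "dz": 0, "fingers": 12}, {"ax": 0, "ay": 0, "az": 0, "dx": -55, "dy": 136, "dz": 0, "fingers": 12}, {"ax": 0, "ay": 0, "az": 0, "dx": -67, "dy": 164, "dz": 0, "fingers": 12}, {"ax": 0, "ay": 0, "az": 0, "dx": -67, "dy": 164, "dz": -15, "fingers": 12}, {"ax": 0, "ay": 0, "az": 0, "dx": -67, "dy": 164, "dz": -35, "fingers": 12}, {"ax": 0, "ay": 0, "az": 0, "dx": -67, "dy": 164, "dz": -60, "fingers": 12}]}}

```text
clock: 11.88
eef_pos: [0.4217, 0.1232, 0.1416]
ee_rot: [[-0.122, 0.993, 0.005], [0.993, 0.122, 0.0], [-0.001, 0.005, -1.0]]
ft_force: [0.7, -1.1, -0.5]
grip_width: 0.0119
grip_force: 0.0
```

Call:
{"op": "apply_moves", "data": {"targets": [{"ax": 0, "ay": 0, "az": 0, "dx": 0, "dy": 0, "dz": -15, "fingers": 12}, {"ax": 0, "ay": 0, "az": 0, "dx": 0, "dy": 0, "dz": -28, "fingers": 12}, {"ax": 0, "ay": 0, "az": 0, "dx": 0, "dy": 0, "dz": -38, "fingers": 12}, {"ax": 0, "ay": 0, "az": 0, "dx": 0, "dy": 0, "dz": -46, "fingers": 12}, {"ax": 0, "ay": 0, "az": 0, "dx": 0, "dy": 0, "dz": -50, "fingers": 12}, {"ax": 0, "ay": 0, "az": 0, "dx": 0, "dy": 0, "dz": -50, "fingers": 12}, {"ax": 0, "ay": 0, "az": 0, "dx": 0, "dy": 0, "dz": -50, "fingers": 12}, {"ax": 0, "ay": 0, "az": 0, "dx": 0, "dy": 0, "dz": -50, "fingers": 12}]}}

```text
clock: 12.55
eef_pos: [0.4207, 0.1228, 0.0912]
ee_rot: [[-0.12, 0.993, 0.002], [0.993, 0.12, 0.0], [-0.0, 0.002, -1.0]]
ft_force: [-0.1, 0.2, 0.5]
grip_width: 0.0117
grip_force: 0.0
```

Call:
{"op": "apply_moves", "data": {"targets": [{"ax": 0, "ay": 0, "az": 0, "dx": 0, "dy": -10, "dz": 0, "fingers": 12}, {"ax": 0, "ay": 0, "az": 0, "dx": 0, "dy": -18, "dz": 0, "fingers": 12}, {"ax": 0, "ay": 0, "az": 0, "dx": 1, "dy": -24, "dz": 0, "fingers": 12}, {"ax": 0, "ay": 0, "az": 0, "dx": 2, "dy": -30, "dz": 0, "fingers": 12}, {"ax": 0, "ay": 0, "az": 0, "dx": 3, "dy": -36, "dz": 0, "fingers": 12}, {"ax": 0, "ay": 0, "az": 0, "dx": 4, "dy": -43, "dz": 0, "fingers": 12}, {"ax": 0, "ay": 0, "az": 0, "dx": 5, "dy": -51, "dz": 0, "fingers": 12}, {"ax": 0, "ay": 0, "az": 0, "dx": 6, "dy": -60, "dz": 0, "fingers": 12}]}}

```text
clock: 13.22
eef_pos: [0.426, 0.0621, 0.0903]
ee_rot: [[-0.12, 0.993, 0.0], [0.993, 0.12, 0.0], [0.0, 0.0, -1.0]]
ft_force: [-1.2, 0.5, 0.5]
grip_width: 0.0117
grip_force: 0.1
```

Call:
{"op": "apply_moves", "data": {"targets": [{"ax": 0, "ay": 0, "az": 0, "dx": 1.3, "dy": -10, "dz": 0, "fingers": 12}, {"ax": 0, "ay": 0, "az": 0, "dx": 2.5, "dy": -20, "dz": 0, "fingers": 12}, {"ax": 0, "ay": 0, "az": 0, "dx": 3.8, "dy": -30, "dz": 0, "fingers": 12}, {"ax": 0, "ay": 0, "az": 0, "dx": 5, "dy": -40, "dz": 0, "fingers": 12}, {"ax": 0, "ay": 0, "az": 0, "dx": 6.3, "dy": -50, "dz": 0, "fingers": 12}, {"ax": 0, "ay": 0, "az": 0, "dx": 7.5, "dy": -60, "dz": 0, "fingers": 12}, {"ax": 0, "ay": 0, "az": 0, "dx": 8.8, "dy": -70, "dz": 0, "fingers": 12}, {"ax": 0, "ay": 0, "az": 0, "dx": 10, "dy": -80, "dz": 0, "fingers": 12}]}}

```text
clock: 13.88
eef_pos: [0.436, -0.0182, 0.0903]
ee_rot: [[-0.12, 0.993, -0.0], [0.993, 0.12, 0.0], [0.0, -0.0, -1.0]]
ft_force: [-0.1, 0.5, -0.9]
grip_width: 0.0122
grip_force: 0.0
```

Call:
{"op": "apply_moves", "data": {"targets": [{"ax": 0, "ay": 0, "az": 0, "dx": 1.3, "dy": -10, "dz": 0, "fingers": 12}, {"ax": 0, "ay": 0, "az": 0, "dx": 2.5, "dy": -20, "dz": 0, "fingers": 12}, {"ax": 0, "ay": 0, "az": 0, "dx": 3.8, "dy": -30, "dz": 0, "fingers": 12}, {"ax": 0, "ay": 0, "az": 0, "dx": 5, "dy": -40, "dz": 0, "fingers": 12}, {"ax": 0, "ay": 0, "az": 0, "dx": 6.3, "dy": -50, "dz": 0, "fingers": 12}, {"ax": 0, "ay": 0, "az": 0, "dx": 7.5, "dy": -60, "dz": 0, "fingers": 12}, {"ax": 0, "ay": 0, "az": 0, "dx": 8.8, "dy": -70, "dz": 0, "fingers": 12}, {"ax": 0, "ay": 0, "az": 0, "dx": 10, "dy": -80, "dz": 0, "fingers": 12}]}}

```text
clock: 14.55
eef_pos: [0.446, -0.0982, 0.0903]
ee_rot: [[-0.12, 0.993, -0.0], [0.993, 0.12, 0.0], [0.0, -0.0, -1.0]]
ft_force: [0.5, -0.3, 0.2]
grip_width: 0.0119
grip_force: 0.0
```

Call:
{"op": "apply_moves", "data": {"targets": [{"ax": 0, "ay": 0, "az": 0, "dx": 1.3, "dy": -10, "dz": 0, "fingers": 12}, {"ax": 0, "ay": 0, "az": 0, "dx": 2.5, "dy": -20, "dz": 0, "fingers": 12}, {"ax": 0, "ay": 0, "az": 0, "dx": 3.8, "dy": -30, "dz": 0, "fingers": 12}, {"ax": 0, "ay": 0, "az": 0, "dx": 5, "dy": -40, "dz": 0, "fingers": 12}, {"ax": 0, "ay": 0, "az": 0, "dx": 6.3, "dy": -50, "dz": 0, "fingers": 12}, {"ax": 0, "ay": 0, "az": 0, "dx": 7.5, "dy": -60, "dz": 0, "fingers": 12}, {"ax": 0, "ay": 0, "az": 0, "dx": 8.8, "dy": -70, "dz": 0, "fingers": 12}, {"ax": 0, "ay": 0, "az": 0, "dx": 10, "dy": -80, "dz": 0, "fingers": 12}]}}

```text
clock: 15.22
eef_pos: [0.456, -0.1782, 0.0903]
ee_rot: [[-0.12, 0.993, 0.0], [0.993, 0.12, -0.0], [-0.0, -0.0, -1.0]]
ft_force: [1.6, -1.1, 0.5]
grip_width: 0.0123
grip_force: 0.0
```

Call:
{"op": "apply_moves", "data": {"targets": [{"ax": 0, "ay": 0, "az": 0, "dx": 1, "dy": -8, "dz": 0, "fingers": 12}, {"ax": 0, "ay": 0, "az": 0, "dx": 2, "dy": -16, "dz": 0, "fingers": 12}, {"ax": 0, "ay": 0, "az": 0, "dx": 3, "dy": -24, "dz": 0, "fingers": 12}, {"ax": 0, "ay": 0, "az": 0, "dx": 4, "dy": -32, "dz": 0, "fingers": 12}, {"ax": 0, "ay": 0, "az": 0, "dx": 5, "dy": -37, "dz": 0, "fingers": 12}, {"ax": 0, "ay": 0, "az": 0, "dx": 5, "dy": -37, "dz": 20, "fingers": 12}, {"ax": 0, "ay": 0, "az": 0, "dx": 5, "dy": -37, "dz": 50, "fingers": 12}, {"ax": 0, "ay": 0, "az": 0, "dx": 5, "dy": -37, "dz": 85, "fingers": 12}]}}

```text
clock: 15.88
eef_pos: [0.4595, -0.2134, 0.174]
ee_rot: [[-0.12, 0.993, -0.005], [0.993, 0.12, 0.003], [0.004, -0.004, -1.0]]
ft_force: [0.7, -0.6, 0.3]
grip_width: 0.0119
grip_force: 0.0
```

Call:
{"op": "apply_moves", "data": {"targets": [{"ax": 0, "ay": 0, "az": 0, "dx": 0, "dy": -30, "dz": 20, "fingers": 12}, {"ax": 0, "ay": 0, "az": 0, "dx": 0, "dy": -60, "dz": 40, "fingers": 12}, {"ax": 0, "ay": 0, "az": 0, "dx": 0, "dy": -90, "dz": 50, "fingers": 12}, {"ax": 0, "ay": 0, "az": 0, "dx": 0, "dy": -125, "dz": 50, "fingers": 12}, {"ax": 0, "ay": 0, "az": 0, "dx": 0, "dy": -160, "dz": 50, "fingers": 12}, {"ax": 0, "ay": 0, "az": 0, "dx": 0, "dy": -195, "dz": 50, "fingers": 12}, {"ax": 0, "ay": 0, "az": 0, "dx": 0, "dy": -220, "dz": 50, "fingers": 12}, {"ax": 0, "ay": 0, "az": 0, "dx": 0, "dy": -240, "dz": 50, "fingers": 12}]}}

```text
clock: 16.55
eef_pos: [0.4603, -0.4566, 0.2249]
ee_rot: [[-0.119, 0.993, -0.0], [0.993, 0.119, 0.0], [0.0, -0.0, -1.0]]
ft_force: [0.3, -0.2, -0.2]
grip_width: 0.0119
grip_force: 0.0
```

Run:
```python
from h import *
p,d,c=snap("top");a=cv2.resize(p[120:330,230:510],None,fx=2,fy=2)
p,d,c=snap("scene");b=p[90:310,100:500]
cv2.imwrite("pics/m5.png",cv2.resize(np.vstack([cv2.resize(a,(400,300)),b]),None,fx=1.15,fy=1.15));print(r.sense()["ft_force"])
```

```text
[-0.28607372 -0.46750697 -0.59084413]
```

View pics/m5.png

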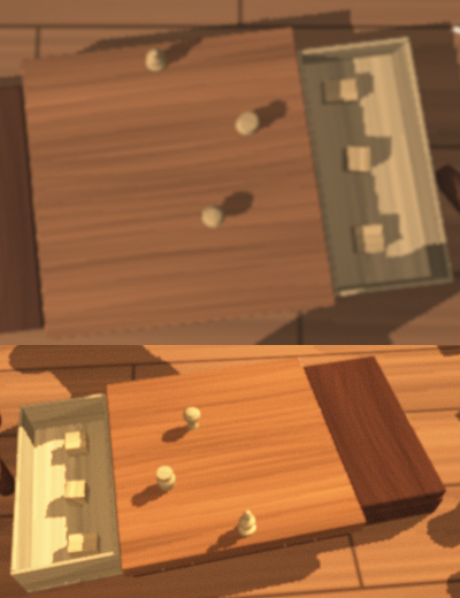

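All three offcuts lie in the box, at (343,90), (358,158) and (370,238) in the top half. The turned pieces still stand where they were, and the arm is clear.

```bash
python3 -c "
from rig import r
print(r.sign_off())"
```

```text
the job is handed in; nothing more can be done
None
```

All three offcuts were pushed over the board's end into the scrap box, the turned pieces still stand where they were, and the job was handed in at about 17 s.

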